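Face up the pastry case and ease its sprung lid shut

TASK

Using the tray hook that lies on the pastry box, draw the tray of rolls from the back of the counter-top case straight forward up to the front sill, touching neither tray nor rolls with the gripper and keeping the rolls on the tray, then lay the hook back on the box. Then take the case's spring-loaded lid by its knob, bring it past its dead point and ease it all the way down: it must come home slowly and never snap shut or bang. Leave the loaf tin in the other lane and everything else on the counter where it stands.

Things in the scene. Friction and masses are not known exactly. Their poses are not given: they have to be found in the camera images.
- case: Counter-top pastry case of glass in a steel frame, fixed, open side to the robot, 310 mm deep, 400 mm wide. Origin: on the counter under the middle of its front face; x points into the case (away from the robot), y left, z up. Floor at z = 16 mm. End panes at y = +-195 to 200 mm; a clear divider (4 mm thick, y = 0, up to z = 50 mm) makes a left and a right lane. Springs outside both ends to y = +-218 mm
- sill (a point): Middle of the top edge of the case's front sill (steel, 6 mm thick, its front face is the case's front face), 60 mm above the counter. Axes as the case. From the sill back to the hinge bar the case is open on top while the lid stands open
- hinge (a point): Middle of the lid's hinge axis: a steel bar, radius 5 mm, along the case's y, 145 mm behind the case's front face, 142 mm above the counter. From it back to the rear pane (304 mm behind the front face) runs a fixed glass roof, underside 142 mm above the counter. Axes as the case
- lid (a joint): Angle of the glass lid about the hinge bar, rad: 0 = fully open on its stop (leaning to the robot, 72 degrees above level), grows as it closes, 1.77 = shut on the sill. Lid 167 mm from hinge to front edge, 392 mm wide, 10 mm thick. Over-centre springs hold it open up to about 0.2 rad; beyond that springs and weight drive it hard to shut: up to about 5 N at the knob must be held back all the way down
- knob (a point): Centre of the black ball knob, 28 mm across, on a 12 mm stem, on the lid's outer face at mid-width: 147 mm from the hinge axis along the lid, 34 mm off its mid-plane. Lid open: on the side away from the robot, near the top edge, about 0.29 m up. Lid shut: on top, near the front. x lies in the lid, from its front edge to the hinge; y runs along the hinge; z points out of the outer face
- tray_rim (a point): Middle of the top edge of the front rim (robot's side) of the aluminium tray with the three rolls. Tray 155 mm deep (x), 165 wide (y), 20 high, walls and floor 2.5 mm, about 0.3 kg, standing on the case floor at the back of the left or the right lane. x points from this rim to the tray's back, y left, z up. No roll stands within 30 mm behind the rim
- hook_grip (a point): Centre of the tray hook's wooden handle: 110 mm long (x from -60 to +50 mm), 24 wide (y), 28 high (z). x points along the tool to the hook. A 7 mm steel rod runs on from the handle at this height to x = 120 mm, then bends straight down to the blade. At the start it lies flat on the pastry box, the hook hanging past the box's edge. About 0.14 kg
- hook_tip (a point): Lower edge of the hook's blade, 120 mm ahead of the handle's centre and 75 mm below it. Blade 26 mm wide (y), 4 thick (x), 20 high. Same axes as hook_grip
- box_top (a point): Centre of the flat lid of the closed white pastry box (lid 178 x 138 mm, top 85 mm above the counter, fixed) on which the hook lies. x and y along its long and short sides, z up
- roll_a_mid (a point): Centre (20 mm above its underside) of one of the three round crusty rolls on the tray, 56 mm in diameter, 39 mm high, loose
- roll_b_mid (a point): Centre (20 mm above its underside) of one of the three round crusty rolls on the tray, 56 mm in diameter, 39 mm high, loose
- roll_c_mid (a point): Centre (20 mm above its underside) of one of the three round crusty rolls on the tray, 56 mm in diameter, 39 mm high, loose
- loaf_tin_mid (a point): Centre, half-way up, of the dark steel loaf tin with a rye loaf in the other lane of the case, 160 x 105 x 70 mm (the loaf rises to 83 mm), 0.75 kg; stays where it is
- dredger_mid (a point): Bystander: steel sugar dredger, 66 mm in diameter, 100 mm high; its centre, half-way up
- jam_jar_mid (a point): Bystander: glass jar, 68 mm in diameter, 90 mm high; its centre, half-way up
- scraper_mid (a point): Bystander: bench scraper lying flat, 130 mm wide, 21 mm high; a point 10 mm up, between its handle and blade
- oil_bottle_mid (a point): Bystander: green glass bottle, 66 mm in diameter, 220 mm high; its centre, half-way up
- bowl_mid (a point): Bystander: steel bowl, 130 mm in diameter, 55 mm high; its centre, half-way up
- brush_grip (a point): Bystander: pastry brush lying flat, 170 mm long, under 30 mm high; a point on its handle
Mind the look-alikes: they are no part of the job. Leave any green or yellow look-alike of the part that bears hook_grip alone.

How it is judged:
By the outcome, as a careful person would: the job done as asked, in the order asked, and still so for the second after the job is handed in, with the robot touching nothing.
It also fails if it takes over 72 s, if anything falls off the work surface, if the arm or the gripper's body presses on something with over 40 N, if the wrist force passes 120 N, or if a joint passes its speed limit or range.

ROBOT

A 6-joint arm with a two-finger parallel gripper is mounted at the origin on the work surface. World frame = base frame: x ahead of the robot, y to its left, z up, the work surface at z = 0. Lengths are in mm, angles in rad, forces in N, time in s.
With the tool pointing down it reaches from about 300 to 850 mm from the base axis. Payload 5.4 kg.
Tool frame: the origin (TCP) lies at the very end of the fingers, on their centre line; the grasp point (between the pads) lies 19 mm behind it; z points along the fingers, y is the direction in which the jaws open and shut (so a half turn about z gives the same grasp; the last joint's range is limited). The gripper opens to 85 mm and grips with 20 to 120 N. Pads are 22 mm wide; open, the fingers measure 114 mm over their backs; the gripper's body (76 mm by 85 mm) begins 54 mm behind the grasp point. The pads swing forward as they close: fully open they stand 13 mm farther back than shut.
Start: joints at [0.929, 0.158, 1.597, -0, 1.386, -0.21], TCP at [240.648, 522.202, 231.299] pointing down, gripper open.
Joint ranges: [-2.91, 2.91], [-0.94, 2.29], [0.18, 2.7], [-1.29, 4.43], [0.17, 2.64], [-3, 3]. Speed limits (rad/s): [2.57, 2.57, 3.14, 3.14, 3.14, 3.14].

INTERFACE

Orientations are given as a rotation vector (axis times angle).
In Python, from cell import manip, solve_ik, status, vision, workorder gives the robot as it stands. Calls block until the motion is done:
- manip.movep(position, orientation): joint-space move of the TCP to a pose.
- manip.servo_line(position, rot=None, vel=150, force_limit=None): straight line of the TCP; rot=None keeps the orientation; vel is the mean speed in mm/s. With force_limit (N) it stops when the force on the tool has changed by that much, and returns True; else False.
- manip.move_joints(angles): joint-space move.
- manip.let_go() and manip.close_gripper(grasp_force=None): open the fingers fully, or close them until they stop; grasp_force is the grip in N (None keeps the last).
- manip.dwell(seconds).
- solve_ik(position, orientation): joint angles nearest the present ones, or None.
- status.get_state(): the state.
- vision.capture(name): name is "side" or "top" or "wrist"; returns a dict with "image" (400x640x3 uint8, red, green, blue), "mtx" (3x3 intrinsics, pixels), "distortion" ([k1, k2, p1, p2, k3] as OpenCV has them; the pictures are not rectified), "world_from_camera" (4x4, takes a point from camera to world coordinates). Camera axes: x right, y down, z forward; pixel columns grow to the right and rows downward; lengths in mm; the calibration is good to about 2 mm. A picture is of the moment at which its call begins. There is no depth.
A pose or a line that the arm cannot do raises manip.PlanningError and nothing moves.
- workorder.finish_job(): hands the job in, once; it reports no verdict.
The state is a dict: "clock": time; "qpos": joint angles; "dq": joint speeds; "joint_torque": joint torques, N m; "eef_pos": TCP position; "eef_rot": TCP orientation; "ft_force": force on the tool from outside, world axes, zero at the start; "torque": the same for the moment, N m; "grip_width": finger opening in mm.
Only numpy, scipy, OpenCV 4.12 (cv2) and the standard library are available. Lean on these libraries where they do the work, as an engineer would, in place of code of your own. Each camera call takes 0.05 s, during which the arm holds its last target. There are 200 camera calls.

## Working session

There is one attempt and no reset: what is moved stays moved. The work goes in short steps, each a Python script; the robot and the scene stay as the last script left them, time stands still between calls to the robot, and variables do not carry over. Pictures are saved under pics/ and viewed, about 8 in all and at most 12, crops included, and the job is handed in when it is done.

```bash
mkdir -p pics; ls; cat > h.py <<'E'
import numpy as np, cv2
from cell import manip, solve_ik, status, vision, workorder
from scipy.spatial.transform import Rotation as R
def cap(n,f=None):
    c=vision.capture(n)
    if f: cv2.imwrite('pics/'+f,c['image'][:,:,::-1])
    return c
def ray(c,px):
    p=cv2.undistortPoints(np.array([[px]],float),np.array(c['mtx']),np.array(c['distortion']))[0,0]
    T=np.array(c['world_from_camera']); return T[:3,3],T[:3,:3]@np.array([p[0],p[1],1])
def onz(c,px,z):
    o,d=ray(c,px); return o+d*(z-o[2])/d[2]
def proj(c,P):
    T=np.linalg.inv(np.array(c['world_from_camera']))
    P=np.atleast_2d(np.array(P,float))
    return cv2.projectPoints(P,cv2.Rodrigues(T[:3,:3])[0],T[:3,3],np.array(c['mtx']),np.array(c['distortion']))[0][:,0]
def tri(c1,p1,c2,p2):
    o1,d1=ray(c1,p1);o2,d2=ray(c2,p2)
    s=np.linalg.lstsq(np.c_[d1,-d2],o2-o1,rcond=None)[0]
    a=o1+s[0]*d1;b=o2+s[1]*d2; return (a+b)/2,np.linalg.norm(a-b)
E
python3 - <<'E'
from h import *
import pickle
C={n:cap(n,n+'0.png') for n in('top','side','wrist')}
pickle.dump(C,open('c0.pkl','wb'))
for n in C: print(n,np.round(C[n]['world_from_camera'],2).tolist(),np.array(C[n]['mtx']).round(0).tolist())
s=status.get_state(); print(s)
E
```

```text
pics
top [[-0.02, -0.99, 0.13, 353.63], [-1.0, 0.02, 0.02, 10.61], [-0.02, -0.13, -0.99, 1530.95], [0.0, 0.0, 0.0, 1.0]] [[470.0, 0.0, 318.0], [0.0, 470.0, 196.0], [0.0, 0.0, 1.0]]
side [[0.93, -0.22, 0.3, 47.08], [-0.37, -0.54, 0.75, -1180.73], [-0.0, -0.81, -0.59, 1134.51], [0.0, 0.0, 0.0, 1.0]] [[482.0, 0.0, 317.0], [0.0, 482.0, 192.0], [0.0, 0.0, 1.0]]
wrist [[0.42, 0.87, 0.28, 169.31], [0.91, -0.4, -0.13, 554.33], [-0.0, 0.31, -0.95, 372.33], [0.0, 0.0, 0.0, 1.0]] [[279.0, 0.0, 318.0], [0.0, 279.0, 203.0], [0.0, 0.0, 1.0]]
{'clock': 0.15, 'qpos': array([ 9.28864856e-01,  1.58905231e-01,  1.59794595e+00,  8.15599262e-06,
        1.38620585e+00, -2.10080737e-01]), 'dq': array([-0.0006411 , -0.00155198, -0.00436852,  0.00093615,  0.00089308,
        0.00146349]), 'joint_torque': array([ 5.90904801e-05, -3.96377385e+01, -3.31786144e+01, -1.67226635e-04,
        5.46846102e-03,  1.08910538e-05]), 'eef_pos': array([240.38960798, 521.82656819, 230.54105955]), 'eef_rot': array([-6.72961562e-01, -3.06804092e+00,  2.08903662e-03]), 'ft_force': array([ 1.08022479,  0.36496686, -0.30469865]), 'torque': array([0.02441508, 0.00779372, 0.01103887]), 'grip_width': 85.14597116198279}
```

View pics/top0.png

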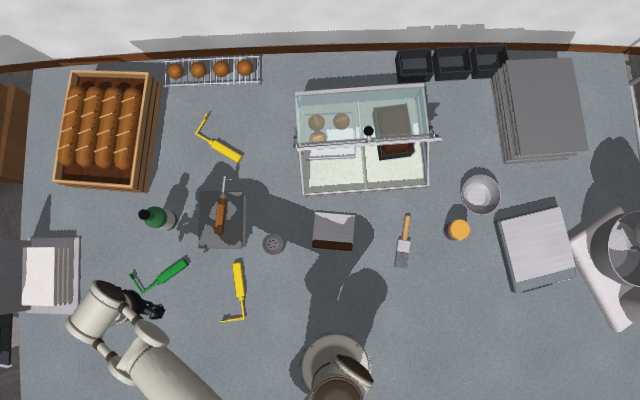

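View pics/side0.png

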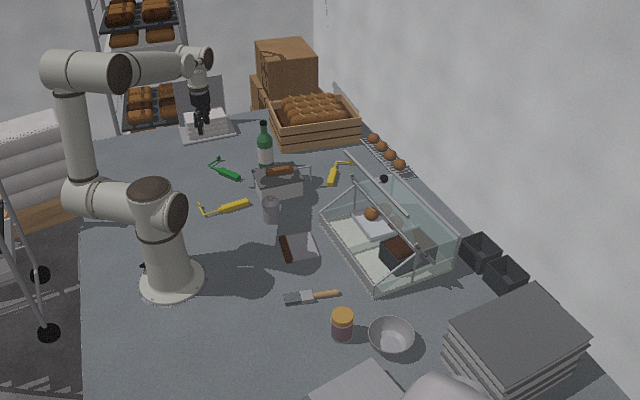

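Top: the case is at about (363,140), with the tray and rolls in its left lane (image left = +y) and the tin in the right lane. Three kinds of hook are visible: brown at (221,215) on the grey-white box, green at (165,273), and yellow at (220,148) and (238,290). The brown one fits because it has a wooden handle and lies on the box with its hook past the edge. I'll confirm that in an enlarged crop.

```bash
python3 - <<'E'
from h import *
import pickle
C=pickle.load(open('c0.pkl','rb'))
t=C['top']['image'][:,:,::-1]; s=C['side']['image'][:,:,::-1]
a=cv2.resize(t[75:203,285:445],None,fx=5,fy=5,interpolation=cv2.INTER_CUBIC)[:,:800]
b=cv2.resize(t[165:265,180:300],None,fx=4,fy=4,interpolation=cv2.INTER_CUBIC)
cv2.imwrite('pics/case1.png',a[:600])
d=cv2.resize(s[145:225,230:320],None,fx=4.5,fy=4.5,interpolation=cv2.INTER_CUBIC)
b=cv2.copyMakeBorder(b,0,0,0,0,cv2.BORDER_CONSTANT)[:400,:395]; d=d[:360,:400]
o=np.zeros((400,800,3),np.uint8); o[:b.shape[0],:b.shape[1]]=b; o[:d.shape[0],400:400+d.shape[1]]=d
cv2.imwrite('pics/hook1.png',o)
T=C['top']
for n,px,z in [('box tl',(202,192),85),('hk',(221,215),99),('sillL',(303,194),60),('sillR',(427,186),60)]: print(n,onz(T,px,z).round(0))
E
```

```text
box tl [561. 404.  85.]
hk [485. 339.  99.]
sillL [550.  86.  60.]
sillR [ 566. -308.   60.]
```

View pics/case1.png

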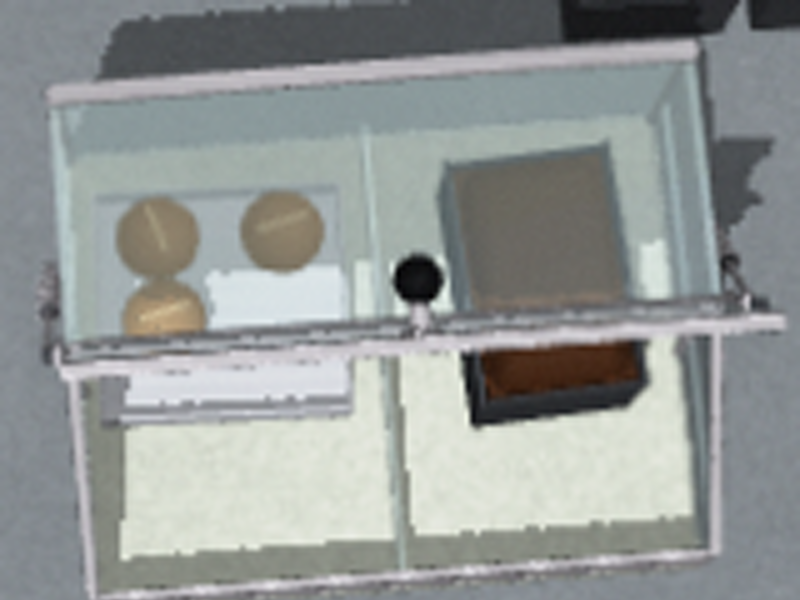

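View pics/hook1.png

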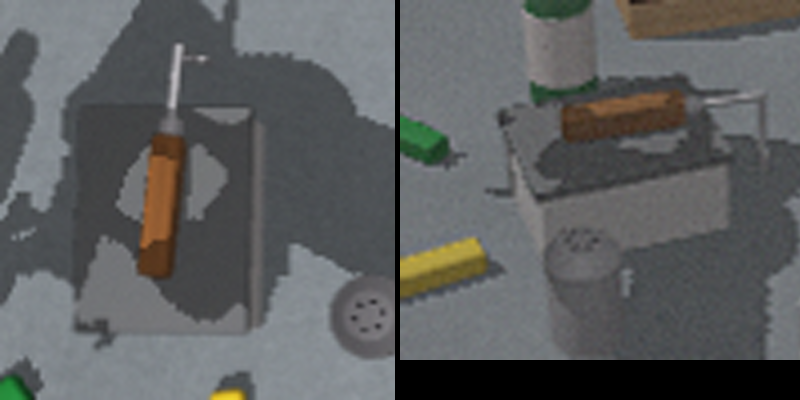

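The crops confirm the brown wooden hook on the box, with its steel rod and blade pointing away from the robot past the box edge. Rim ends are at crop (105,418) and (350,408), sill corners at (90,597) and (718,552), and the knob at (418,277). Next I look from close above the handle and above the tray.

```bash
cat >> h.py <<'E'
def rot(yaw,pitch=0): # tool down, jaws along y rotated by yaw; pitch>0 tilts approach dir towards +x
    return (R.from_euler('z',yaw)*R.from_euler('y',-pitch)*R.from_euler('y',np.pi)).as_rotvec()
E
python3 - <<'E'
from h import *
import pickle
C=pickle.load(open('c0.pkl','rb')); T=C['top']
cr=lambda x,y:(285+x/5-.4,75+y/5-.4)
L=onz(T,cr(90,597),60);Rr=onz(T,cr(718,552),60);print('sill',L.round(1),Rr.round(1))
for n,p,z in[('rimL',(105,414),36),('rimR',(350,408),36),('rearL',(50,92),147),('rearR',(698,45),147),('hingeL',(62,362),142)]: print(n,onz(T,cr(*p),z).round(1))
hk=lambda x,y:(180+x/4-.4,165+y/4-.4)
for n,p,z in[('h0',(155,272),110),('h1',(170,137),110),('tip',(180,45),100),('b1',(77,105),85),('b2',(250,105),85),('b3',(75,328),85),('b4',(250,328),85)]: print(n,onz(T,hk(*p),z).round(1))
manip.movep([440,340,260],rot(-0.1))
w=cap('wrist','w1.png');pickle.dump(w,open('w1.pkl','wb'))
manip.movep([520,0,330],rot(0.05))
w=cap('wrist','w2.png');pickle.dump(w,open('w2.pkl','wb'))
s=status.get_state();print(s['clock'],s['eef_pos'],np.array(w['world_from_camera'])[:3,3])
a=cv2.imread('pics/w1.png');b=cv2.imread('pics/w2.png')
cv2.imwrite('pics/w12.png',cv2.resize(np.vstack([a,b]),(480,600)))
E
```

```text
sill [550.1  87.5  60. ] [ 569.3 -311.8   60. ]
rimL [673.  77.  36.]
rimR [672.9 -82.2  36. ]
rearL [853.3 102.6 147. ]
rearR [ 874.6 -299.4  147. ]
hingeL [683.2  97.8 142. ]
h0 [430.6 345.  110. ]
h1 [534.3 333.6 110. ]
tip [607.8 328.4 100. ]
b1 [564.7 414.2  85. ]
b2 [561.3 275.8  85. ]
b3 [389.4 414.4  85. ]
b4 [387.4 276.3  85. ]
2.6417 [519.88283487   1.19788357 329.68689615] [441.70491635  -3.44495081 471.62815709]
```

View pics/w1.png

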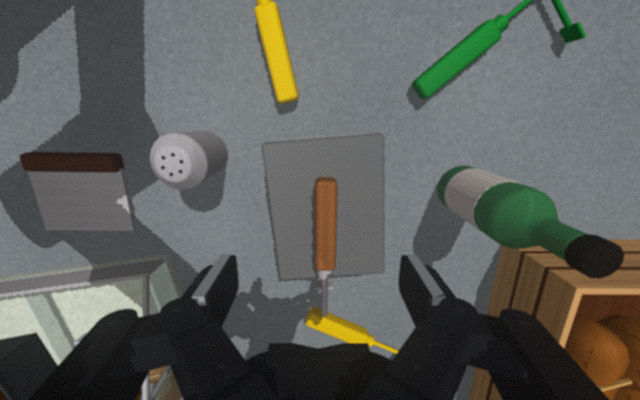

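View pics/w2.png

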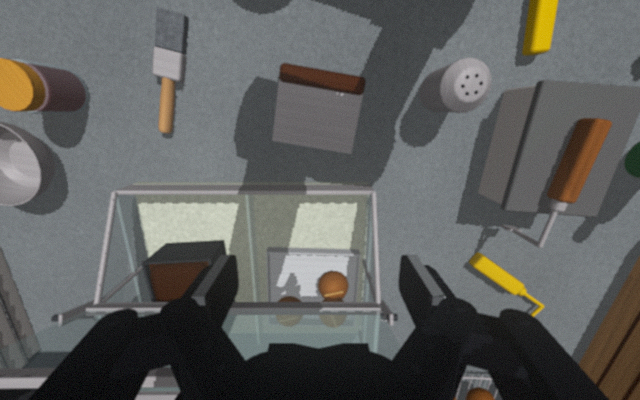

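w1: the brown handle runs from (325,180) to (327,270), and its rod reaches about (325,318). w2: sill corners at (115,190) and (378,190), tray rim at about (268,249)–(360,250), hinge bar at row ~308.

```bash
python3 - <<'E'
from h import *
import pickle
w=pickle.load(open('w1.pkl','rb'));v=pickle.load(open('w2.pkl','rb'))
hsv=cv2.cvtColor(w['image'],cv2.COLOR_RGB2HSV)
m=((hsv[...,0]<14)&(hsv[...,1]>120)&(hsv[...,2]>60)).astype(np.uint8); m[:,:300]=0;m[:,360:]=0;m[290:]=0;m[:160]=0
c=max(cv2.findContours(m,0,2)[0],key=cv2.contourArea)
P=np.array([onz(w,q[0],105)[:2] for q in c],np.float32)
print('handle',cv2.minAreaRect(P))
for q in[(324,290),(324,316)]: print('rod',onz(w,q,99).round(1))
g=v['image']
for n,q,z in[('sillL',(378,190),60),('sillR',(115,190),60),('rimL',(360,250),36),('rimR',(268,249),36)]: print(n,onz(v,q,z).round(1))
x0,y0=250,230
cv2.imwrite('pics/w2c.png',cv2.resize(g[175:330,95:400,::-1],None,fx=2.6,fy=2.6,interpolation=cv2.INTER_CUBIC))
E
```

```text
handle ((484.08367919921875, 344.4577941894531), (22.367033004760742, 112.31026458740234), 84.17959594726562)
rod [573.4 334.2  99. ]
rod [612.9 330.6  99. ]
sillL [547.4  93.8  60. ]
sillR [ 568.2 -306.1   60. ]
rimL [662.3  80.9  36. ]
rimR [668.6 -78.5  36. ]
```

View pics/w2c.png

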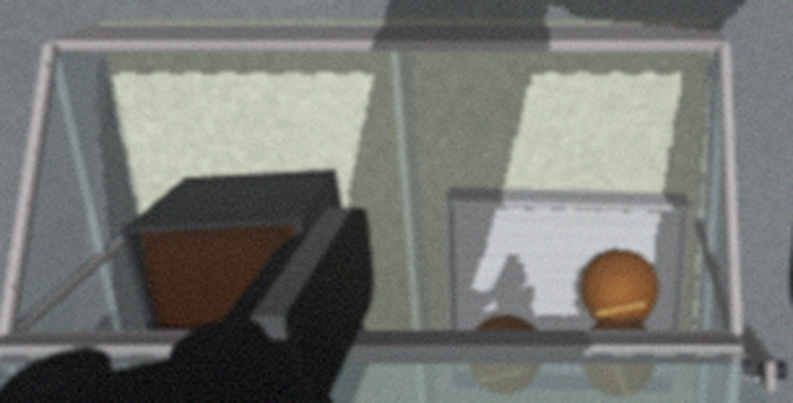

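```bash
cat >> h.py <<'E'
CY=0.051; CO=np.array([558.5,-109.,0]); CM=R.from_euler('z',CY).as_matrix()
def cw(x,y,z): return CO+CM@np.array([x,y,z],float)
def st(m=''):
    s=status.get_state(); print(m,'t',round(s['clock'],2),'p',s['eef_pos'].round(1),'f',s['ft_force'].round(1),'w',round(s['grip_width'],1))
    return s
E
python3 - <<'E'
from h import *
import pickle
y=-0.105; g=np.array([489,341.5,0.])
manip.movep(g+[0,0,140],rot(y))
st('above')
print(manip.servo_line(g+[0,0,89],vel=80,force_limit=8)); st('down')
manip.close_gripper(70); st('closed')
manip.servo_line(g+[0,0,190],vel=120); st('lift')
manip.movep(cw(-80,104,190),rot(CY)); st('pre')
C={n:cap(n) for n in('top','side','wrist')}; pickle.dump(C,open('c2.pkl','wb'))
s=C['side']['image'];t=C['top']['image'];w=C['wrist']['image']
q=proj(C['side'],[cw(40,104,125)])[0];print('side tip exp',q,'top',proj(C['top'],[cw(40,104,125)])[0])
x,yy=map(int,q);a=cv2.resize(s[yy-50:yy+50,x-65:x+65],(390,300),interpolation=cv2.INTER_CUBIC)
x,yy=map(int,proj(C['top'],[cw(40,104,125)])[0]);b=cv2.resize(t[yy-50:yy+50,x-65:x+65],(390,300),interpolation=cv2.INTER_CUBIC)
o=np.vstack([np.hstack([a,b]),cv2.resize(w[200:400,60:580],(780,300))])
cv2.imwrite('pics/g.png',o[...,::-1])
E
```

```text
above t 4.1 p [490.  341.  140.9] f [ 0.2 -0.3  0.2] w 85.6
False
down t 4.89 p [489.3 341.7  89.3] f [0.1 0.2 0.5] w 85.4
closed t 5.48 p [489.4 341.7  89.5] f [0.  0.8 2.8] w 22.8
lift t 6.47 p [488.3 341.2 188.7] f [-0.4  0.  -1. ] w 22.7
pre t 7.79 p [473.5  -8.6 189.9] f [-0.4 -0.2 -2.2] w 23.0
side tip exp [339.92056635 209.25390439] top [331.02258804 176.40653178]
```

View pics/g.png

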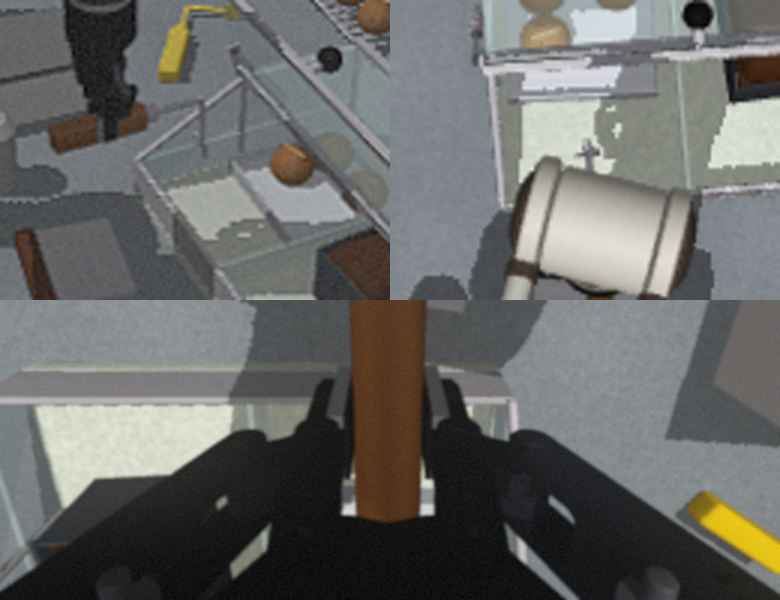

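The hook is level in the grip and its tip matches the predicted pixels to within 2 px. Next: over the sill, behind the rim, feel for the tray floor, and lift slightly.

```bash
python3 - <<'E'
from h import *
import pickle
manip.servo_line(cw(-60,103,140),vel=100)
manip.servo_line(cw(11,103,112),vel=70); st('over')
print(manip.servo_line(cw(11,103,76),vel=20,force_limit=3)); s=st('touch')
p=s['eef_pos']; manip.servo_line([p[0],p[1],p[2]+2.5],vel=20); st('up')
C={n:cap(n) for n in('top','side')}; pickle.dump(C,open('c3.pkl','wb'))
q=proj(C['side'],[cw(131,103,30)])[0]; x,y=map(int,q)
a=cv2.resize(C['side']['image'][y-50:y+50,x-65:x+65],(780,600),interpolation=cv2.INTER_CUBIC)
cv2.imwrite('pics/touch.png',a[...,::-1])
E
```

```text
over t 9.88 p [564.   -5.6 112.2] f [ 0.5  1.  -1.7] w 22.7
True
touch t 11.18 p [564.   -5.6  83. ] f [-1.5 -0.4  3.4] w 22.6
up t 11.51 p [563.5  -5.4  85. ] f [ 0.1 -0.2 -2.1] w 22.5
```

View pics/touch.png

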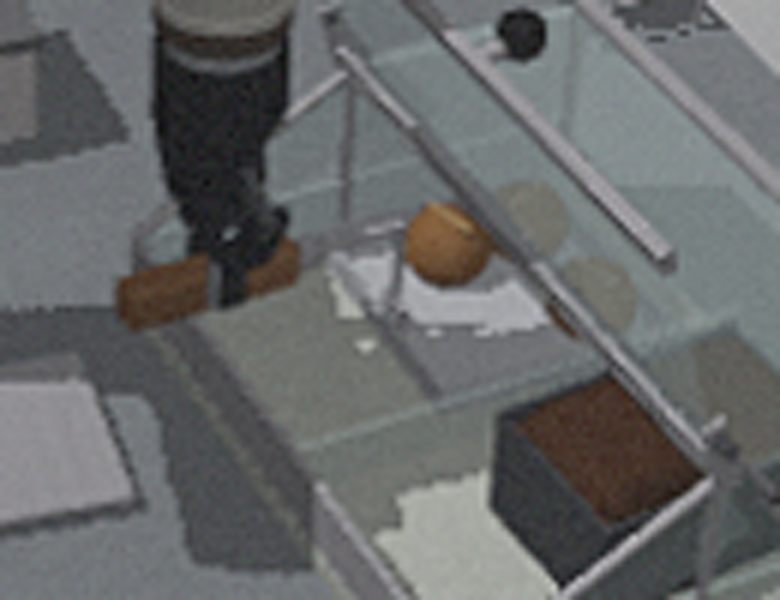

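The blade (395,310) stands inside the tray just behind the front rim, and the touch height of 83 mm agrees with the expected tray floor. Pulling now.

```bash
python3 - <<'E'
from h import *
import pickle
p=status.get_state()['eef_pos'].copy(); p[2]=85.3
f=lambda d:p-CM[:,0]*d
manip.servo_line(f(25),vel=25); st('a')
manip.servo_line(f(108),vel=38); st('b')
print(manip.servo_line(f(128),vel=14,force_limit=5)); s=st('c')
C={n:cap(n) for n in('top','side')}; pickle.dump(C,open('c4.pkl','wb'))
a=cv2.resize(C['side']['image'][165:285,310:470],(560,420),interpolation=cv2.INTER_CUBIC)
x=C['top']['image'][80:205,290:440]
b=cv2.resize(x,(240,200),interpolation=cv2.INTER_CUBIC)
b=cv2.copyMakeBorder(b,0,220,0,0,cv2.BORDER_CONSTANT)
cv2.imwrite('pics/pull.png',np.hstack([a,b])[...,::-1])
E
```

```text
a t 12.78 p [538.7  -6.8  85.6] f [ 2.8 -0.1  0.6] w 23.2
b t 15.12 p [455.6 -11.   85.3] f [3.1 0.5 0.8] w 22.7
True
c t 16.02 p [444.2 -11.6  85.3] f [ 4.  -0.  -2.3] w 22.8
```

View pics/pull.png

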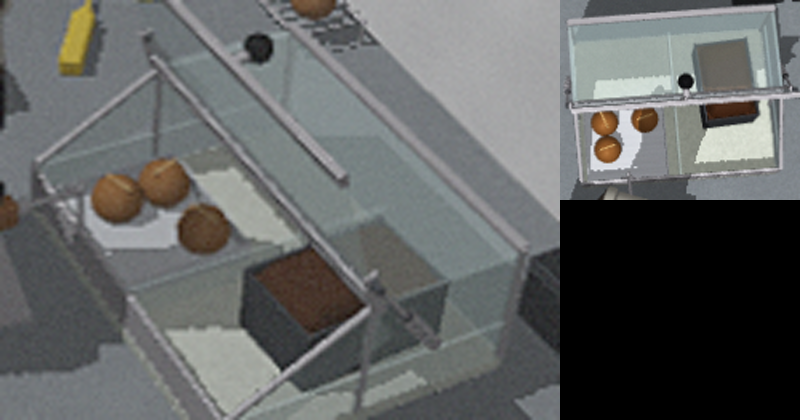

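```bash
python3 - <<'E'
from h import *
import pickle
p=status.get_state()['eef_pos'].copy()
print(manip.servo_line(p-CM[:,0]*4,vel=10,force_limit=6)); s=st('more')
p=s['eef_pos'].copy()+CM[:,0]*4
manip.servo_line(p,vel=25); st('rel')
manip.servo_line(p+[0,0,105],vel=90); st('up')
y=-0.105; g=np.array([489,341.5,0.])
manip.movep(g+[0,0,190],rot(y))
manip.servo_line(g+[0,0,102],vel=100)
print(manip.servo_line(g+[0,0,87.5],vel=20,force_limit=3)); st('down')
C={n:cap(n) for n in('top','side','wrist')}; pickle.dump(C,open('c5.pkl','wb'))
manip.let_go(); st('open')
manip.servo_line(g+[0,0,200],vel=120)
C={n:cap(n) for n in('top','side','wrist')}; pickle.dump(C,open('c6.pkl','wb'))
manip.movep([520,-110,420],rot(CY)); st('knobview')
w=cap('wrist'); pickle.dump(w,open('w7.pkl','wb')); T=cap('top'); pickle.dump(T,open('t7.pkl','wb')); S=cap('side');pickle.dump(S,open('s7.pkl','wb'))
a=cv2.resize(C['side']['image'][140:280,230:470],(480,280),interpolation=cv2.INTER_CUBIC)
b=cv2.resize(C['wrist']['image'],(480,300))
d=cv2.resize(T['image'][80:205,290:440],(300,250),interpolation=cv2.INTER_CUBIC)
e=cv2.resize(w['image'],(320,330))
e=e[:, :300]
cv2.imwrite('pics/laid.png',np.hstack([np.vstack([a,b]),np.vstack([d,e])])[...,::-1])
# knob: dark blob in top and side
for n,c in(('top',T),('side',S)):
    q=proj(c,[cw(132,0,292)])[0].astype(int); im=c['image'].max(2); s=im[q[1]-14:q[1]+15,q[0]-14:q[0]+15]
    m=(s<45).astype(np.uint8); k,l,stt,ce=cv2.connectedComponentsWithStats(m)
    for i in range(1,k):
        if stt[i,4]>15: print(n,q,stt[i],ce[i]+q-14)
E
```

```text
True
more t 16.47 p [443.6 -11.7  85.3] f [ 1.5 -0.4 -0.1] w 22.6
rel t 16.76 p [447.  -11.3  84.8] f [-0.3  0.  -1.2] w 22.9
up t 18.07 p [447.1 -11.4 189.5] f [ 0.2 -0.2 -2.2] w 22.8
True
down t 21.04 p [488.9 341.5  89.6] f [ 1.2 -0.5  3.8] w 22.7
open t 21.82 p [487.8 341.   88.4] f [-0.1  1.   0.1] w 85.5
knobview t 24.88 p [ 520.1 -109.2  419.4] f [0.1 1.4 0.4] w 85.4
top [366 129] [10 12 11 17 73] [366.79452055 132.23287671]
side [382 177] [12 12  8  8 41] [383.58536585 178.02439024]
```

View pics/laid.png

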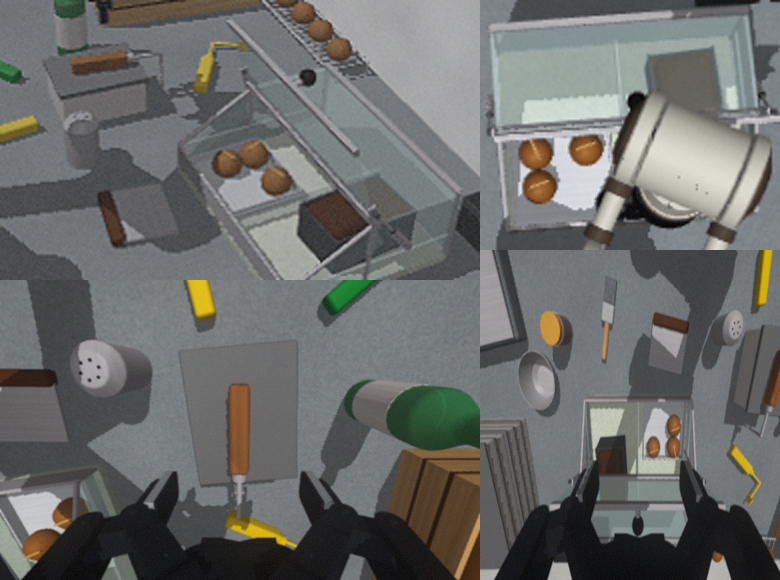

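The hook lies on the box as before; the tray and three rolls are at the sill (the extra pull hit 6 N within 0.6 mm). Now I triangulate the knob: wrist about (314,331), side (384,178), top from c6.

```bash
python3 - <<'E'
from h import *
import pickle
C=pickle.load(open('c6.pkl','rb'));w=pickle.load(open('w7.pkl','rb'));S=pickle.load(open('s7.pkl','rb'))
def blob(c,q,r,th=45):
    im=c['image'].max(2); x,y=map(int,q); m=(im[y-r:y+r+1,x-r:x+r+1]<th).astype(np.uint8)
    k,l,s,ce=cv2.connectedComponentsWithStats(m); i=1+np.argmax(s[1:,4]); print(s[i]); return ce[i]+[x-r,y-r]
a=blob(C['top'],proj(C['top'],[cw(132,0,292)])[0],10); b=blob(S,(384,178),9); d=blob(w,(314,329),14)
print(a,b,d,proj(w,[cw(132,0,292)]))
for u in(tri(C['top'],a,S,b),tri(S,b,w,d),tri(C['top'],a,w,d)): print(u[0].round(1),round(u[1],1),'case',(CM.T@(u[0]-CO)).round(1))
for pit in(-.5,-.3,0,.3,.5):
  for th in(0,.9,1.77):
    al=np.radians(108)+th; k=np.array([145+147*np.cos(al)+34*np.sin(al),0,142+147*np.sin(al)-34*np.cos(al)])
    r=rot(CY,pit); P=cw(*k)+R.from_rotvec(r).as_matrix()[:,2]*19
    q=solve_ik(P,r); print(pit,th,k.round(0),R.from_rotvec(r).as_matrix()[:,2].round(2),None if q is None else np.round(q,2))
E
```

```text
[ 8  8  9  8 61]
[ 5  6  8  8 41]
[  5   9  21  20 343]
[368.04918033 130.55737705] [383.58536585 178.02439024] [315.33819242 333.8425656 ] [[316.75879365 333.23552078]]
[ 689.7 -105.6  293.6] 3.4 case [131.2  -3.3 293.6]
[ 692.3 -103.8  291.8] 1.2 case [133.9  -1.7 291.8]
[ 687.2 -104.4  296.6] 0.7 case [128.7  -2.  296.6]
-0.5 0 [132.   0. 292.] [-0.48 -0.02 -0.88] [-0.26  0.9   0.56 -0.18  2.15 -1.94]
-0.5 0.9 [ 19.   0. 225.] [-0.48 -0.02 -0.88] [-0.31  0.58  1.18 -0.18  1.85 -1.94]
-0.5 1.77 [ 0.  0. 99.] [-0.48 -0.02 -0.88] [-0.32  0.66  1.32 -0.17  1.63 -1.91]
-0.3 0 [132.   0. 292.] [-0.3  -0.02 -0.96] [-0.28  0.71  0.82 -0.1   1.9  -1.92]
-0.3 0.9 [ 19.   0. 225.] [-0.3  -0.02 -0.96] [-0.34  0.43  1.34 -0.11  1.65 -1.95]
-0.3 1.77 [ 0.  0. 99.] [-0.3  -0.02 -0.96] [-0.35  0.51  1.49 -0.12  1.42 -1.93]
0 0 [132.   0. 292.] [ 0.  0. -1.] [-0.32  0.46  1.15  0.    1.54 -1.94]
0 0.9 [ 19.   0. 225.] [ 0.  0. -1.] [-0.39  0.21  1.59  0.    1.34 -2.01]
0 1.77 [ 0.  0. 99.] [ 0.  0. -1.] [-0.4   0.31  1.74  0.    1.1  -2.03]
0.3 0 [132.   0. 292.] [ 0.3   0.02 -0.96] [-0.37  0.24  1.44  0.13  1.18 -2.02]
0.3 0.9 [ 19.   0. 225.] [ 0.3   0.02 -0.96] [-0.46  0.01  1.83  0.17  1.04 -2.15]
0.3 1.77 [ 0.  0. 99.] [ 0.3   0.02 -0.96] [-0.48  0.13  1.98  0.21  0.78 -2.24]
0.5 0 [132.   0. 292.] [ 0.48  0.02 -0.88] [-0.41  0.12  1.62  0.26  0.96 -2.14]
0.5 0.9 [ 19.   0. 225.] [ 0.48  0.02 -0.88] [-0.52 -0.1   1.99  0.35  0.86 -2.32]
0.5 1.77 [ 0.  0. 99.] [ 0.48  0.02 -0.88] [-0.55  0.05  2.12  0.49  0.6  -2.53]
```

The knob fix agrees with the described geometry to about 2 mm (case ≈ 131.5, −2, 293). Grip it and check the width, which should be 28.

```bash
cat >> h.py <<'E'
def knob(th,pit,off=0):
    al=np.radians(108)+th; k=cw(145+147*np.cos(al)+34*np.sin(al),-2,142.5+147*np.sin(al)-34*np.cos(al))
    r=rot(CY,pit); return k+R.from_rotvec(r).as_matrix()[:,2]*(19-off),r
E
python3 - <<'E'
from h import *
P,r=knob(0,-.15,75); manip.movep(P,r); st('above')
P,r=knob(0,-.15); print(manip.servo_line(P,vel=60,force_limit=6)); st('at')
manip.close_gripper(45); st('closed')
E
```

```text
above t 25.83 p [ 698.5 -103.8  349. ] f [-0.8 -0.3  1.1] w 85.8
False
at t 27.23 p [ 687.8 -104.5  274.7] f [ 0.3  0.1 -0.1] w 85.2
closed t 27.82 p [ 687.6 -103.8  274.4] f [-0.4  2.6  1.2] w 25.7
```

```bash
cat > arc.py <<'E'
from h import *
def arc(t0,t1,n,vel,fl=None):
    pit=lambda t:-.15+.6*t/1.77
    for t in np.linspace(t0,t1,n+1)[1:]:
        P,r=knob(t,pit(t)); hit=manip.servo_line(P,r,vel=vel,force_limit=fl); s=st(f'{t:.2f} {hit}')
        if hit or np.linalg.norm(s['ft_force'])>28: print('STOP'); return t
E
python3 - <<'E'
from arc import *
import pickle
arc(0,.2,2,25)
C={n:cap(n) for n in('top','side','wrist')};pickle.dump(C,open('c8.pkl','wb'))
c=C['side'];P=knob(.2,0,19)[0];q=proj(c,[P])[0];print('knob side exp',q, 'open pos',proj(c,[knob(0,0,19)[0]])[0])
E
```

```text
0.10 False t 28.54 p [ 673.  -104.5  272.1] f [-0.   4.6  2.5] w 25.6
0.20 False t 29.27 p [ 658.9 -105.2  268.5] f [-0.2  5.4  3.8] w 25.9
knob side exp [374.63116087 181.8378687 ] open pos [382.99598396 178.11032076]
```

```bash
python3 - <<'E'
from h import *
import pickle
C=pickle.load(open('c8.pkl','rb'))
a=cv2.resize(C['side']['image'][100:230,310:450],(400,371),interpolation=cv2.INTER_CUBIC)
b=cv2.resize(C['wrist']['image'][200:400,160:480],(400,250))
b=cv2.copyMakeBorder(b,0,121,0,0,cv2.BORDER_CONSTANT)
cv2.imwrite('pics/k.png',np.hstack([a,b])[...,::-1])
E
```

```text
(no output)
```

View pics/k.png

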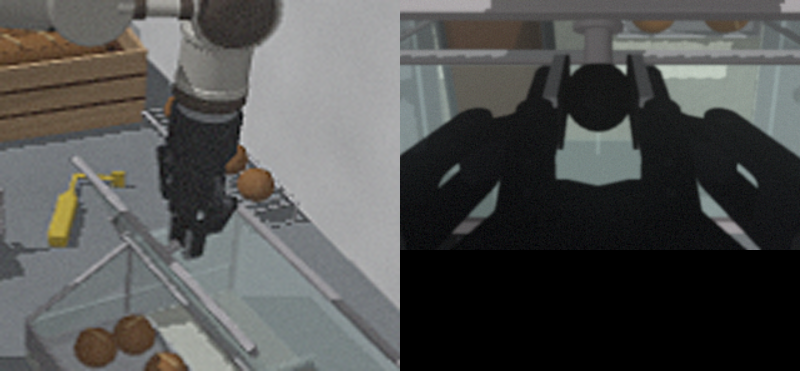

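The lid follows and the ball sits between the pads, at about (318,278) in the full wrist image. A quick numeric check of how well it is centred:

```bash
python3 - <<'E'
from h import *
import pickle
C=pickle.load(open('c8.pkl','rb'));w=C['wrist'];s=status.get_state()
M=R.from_rotvec(s['eef_rot']).as_matrix();T=s['eef_pos']
for d in(-35,-27,-19,-11,0): print(d,proj(w,[T+M[:,2]*d])[0].round(1))
o,dr=ray(w,(318.4,277.6))
for k in(120,130,140,150):
    p=o+dr/np.linalg.norm(dr)*k; print(k,'tool frame',(M.T@(p-T)).round(1),'hinge rad',round(np.hypot(*( (CM.T@(p-CO))[[0,2]]-[145,142])),1))
E
```

```text
-35 [319.1 296.3]
-27 [319.1 285.9]
-19 [319.  276.6]
-11 [319.  268.2]
0 [318.9 258.1]
120 tool frame [ 13.5  -0.3 -40.9] hinge rad 177.0
130 tool frame [  8.1  -0.3 -32.5] hinge rad 167.2
140 tool frame [  2.7  -0.3 -24.1] hinge rad 157.4
150 tool frame [ -2.7  -0.3 -15.7] hinge rad 147.6
```

The ball is centred on the grasp point to within about 1 mm. Easing the lid down.

```bash
python3 - <<'E'
from arc import *
arc(.2,1.6,13,25)
E
```

```text
0.31 False t 30.19 p [ 644.  -106.   262.9] f [-1.5  5.5  2.3] w 25.7
0.42 False t 30.97 p [ 629.8 -106.7  255.5] f [-1.7  5.6  2.9] w 25.6
0.52 False t 31.74 p [ 616.4 -107.4  246.4] f [-2.   4.7  1.9] w 25.8
0.63 False t 32.52 p [ 604.3 -108.   236.1] f [-1.5  4.5 -0.3] w 25.4
0.74 False t 33.29 p [ 593.8 -108.5  225. ] f [-1.   5.5 -2.1] w 25.5
0.85 False t 34.08 p [ 584.  -109.   212.3] f [-0.7  5.8 -3. ] w 25.5
0.95 False t 34.86 p [ 576.  -109.4  199.1] f [ 0.2  6.7 -3.3] w 25.3
1.06 False t 35.64 p [ 569.2 -109.8  184.7] f [ 1.   5.5 -4.3] w 25.8
1.17 False t 36.42 p [ 564.  -110.   169.7] f [ 1.2  5.7 -4.5] w 25.3
1.28 False t 37.21 p [ 560.4 -110.2  154.1] f [ 0.9  5.8 -4.1] w 25.7
1.38 False t 38.0 p [ 558.4 -110.3  138.2] f [ 0.5  5.7 -3.9] w 25.6
1.49 False t 38.79 p [ 558.4 -110.3  122.4] f [-0.5  5.4 -4.7] w 25.7
1.60 False t 39.58 p [ 560.1 -110.2  106.5] f [ 0.1  6.3 -3.7] w 25.6
```

```bash
python3 - <<'E'
from arc import *
arc(1.6,1.74,2,14)
arc(1.74,1.83,1,7,7)
s=st('end')
c=cap('side');
E
```

```text
1.67 False t 40.48 p [ 562.1 -110.1   96.2] f [ 0.3  5.6 -3.5] w 25.7
1.74 False t 41.38 p [ 564.6 -110.    86. ] f [-0.1  4.9 -4. ] w 25.6
1.83 True t 42.17 p [ 565.7 -109.8   82.9] f [-2.2 -0.6  5.1] w 25.2
STOP
end t 42.17 p [ 565.7 -109.8   82.9] f [-2.2 -0.6  5.1] w 25.2
```

The lid met the sill at ≈1.76 rad with an upward reaction. Release, retreat, and check the final scene.

```bash
python3 - <<'E'
from h import *
import pickle
manip.dwell(.3); st('hold')
manip.let_go(); s=st('open')
ax=R.from_rotvec(s['eef_rot']).as_matrix()[:,2]
manip.servo_line(s['eef_pos']-ax*120,vel=80); st('off')
manip.movep([330,150,380],rot(0)); st('clear')
D={n:cap(n,n+'9.png') for n in('top','side')}; pickle.dump(D,open('c9.pkl','wb'))
C=pickle.load(open('c0.pkl','rb')); C6=pickle.load(open('c6.pkl','rb'))
# lid check: knob where expected if shut
for n in D:
    q=proj(D[n],[knob(1.77,0,19)[0]])[0]; x,y=q.astype(int); r=12
    m=(D[n]['image'].max(2)[y-r:y+r+1,x-r:x+r+1]<45).astype(np.uint8); k,l,s,ce=cv2.connectedComponentsWithStats(m)
    if k>1: i=1+np.argmax(s[1:,4]); print(n,'knob exp',q.round(1),'found',(ce[i]+[x-r,y-r]).round(1),s[i,4])
# bystanders: local template shift, side view before/after
P={'dredger':(271,207),'jar':(342,323),'bowl':(390,335),'brush':(312,297),'scraper':(297,248),'bottle':(265,145),'tin':(398,248),'hook':(281,171),'yellow':(227,207),'green':(225,170)}
for n,(x,y) in P.items():
    r=14; t=C['side']['image'][y-r:y+r,x-r:x+r]; w=D['side']['image'][y-r-8:y+r+8,x-r-8:x+r+8]
    _,v,_,l=cv2.minMaxLoc(cv2.matchTemplate(w,t,cv2.TM_CCOEFF_NORMED)); print(n,round(v,2),(l[0]-8,l[1]-8))
# rolls after lid (top, orange mask under glass) vs before
for n,c in(('c6',C6['top']),('end',D['top'])):
    h=cv2.cvtColor(c['image'],cv2.COLOR_RGB2HSV)[125:200,290:365]; m=((h[...,0]<20)&(h[...,1]>90)).astype(np.uint8)
    k,l,s,ce=cv2.connectedComponentsWithStats(m); print(n,[(ce[i].round(1).tolist(),int(s[i,4])) for i in range(1,k) if s[i,4]>20])
a=cv2.resize(D['side']['image'][130:300,230:470],(560,396),interpolation=cv2.INTER_CUBIC);cv2.imwrite('pics/end.png',a[...,::-1])
E
```

```text
hold t 42.52 p [ 565.7 -109.8   82.9] f [-2.7 -1.6  5.9] w 25.5
open t 43.14 p [ 564.  -107.6   80.7] f [ 0.4  0.3 -0.3] w 85.5
off t 44.79 p [ 512.7 -110.8  188.6] f [1.  0.1 0.2] w 85.5
clear t 46.17 p [330.2 149.6 379.1] f [ 0.6 -1.2  0.1] w 85.7
top knob exp [366.3 187.9] found [366.6 188.6] 52
side knob exp [343.4 236.7] found [343.9 237. ] 37
dredger 0.5 (0, 0)
jar 0.99 (0, 0)
bowl 0.99 (0, 0)
brush 0.99 (0, 0)
scraper 0.71 (-1, -3)
bottle 0.8 (0, 0)
tin 0.77 (-4, 3)
hook 0.73 (0, 0)
yellow 0.99 (0, 0)
green 0.99 (0, 0)
c6 [([52.6, 29.4], 193), ([28.5, 40.1], 416)]
end []
```

```bash
python3 - <<'E'
from h import *
import pickle
C=pickle.load(open('c0.pkl','rb'));C6=pickle.load(open('c6.pkl','rb'));D=pickle.load(open('c9.pkl','rb'))
def m(a,b,x,y,r):
    w=b[y-r-8:y+r+8,x-r-8:x+r+8]; _,v,_,l=cv2.minMaxLoc(cv2.matchTemplate(w,a[y-r:y+r,x-r:x+r],cv2.TM_CCOEFF_NORMED)); return round(v,2),(l[0]-8,l[1]-8)
print('tin c0-c6',m(C['side']['image'],C6['side']['image'],400,248,18),'scraper top',m(C['top']['image'],D['top']['image'],333,230,22))
h=cv2.cvtColor(D['top']['image'],cv2.COLOR_RGB2HSV)[125:200,290:365]; k=((h[...,0]<25)&(h[...,1]>50)).astype(np.uint8)
n,l,s,ce=cv2.connectedComponentsWithStats(k); print([(ce[i].round(1).tolist(),int(s[i,4])) for i in range(1,n) if s[i,4]>20])
workorder.finish_job()
E
```

```text
tin c0-c6 (0.96, (0, 0)) scraper top (0.59, (0, 0))
[([53.5, 29.1], 126), ([29.2, 31.6], 115), ([29.9, 47.6], 152)]
the job is handed in; nothing more can be done
```

The tray of rolls is drawn up to the sill, the hook is back on the box, and the lid is shut. I handed the job in at about 46 s of the 72 s allowed.

**What I did**
- **Tray:** I pulled it forward about 120 mm with the wooden-handled hook, at up to about 38 mm/s. At the sill a further 0.6 mm of pull raised 6 N, so the tray was against it. Only the hook touched the tray.
- **Hook:** I laid it back where it had been on the box. The green look-alike and the yellow one I checked had not moved.
- **Lid:** I held it by the knob the whole way down, at about 25 mm/s and then 7 mm/s at the end. It reached the sill at about 1.76 rad, and I let go only after about 5 N of reaction there.

**Last checks**
- **Knob:** it was within 1 px of its shut position in both the top and side views.
- **Rolls:** all three are visible through the glass, still on the tray. My first colour mask missed them under the tinted lid, and a looser one found them.
- **Bystanders:** the jar, bowl and brush matched their starting pictures exactly. The dredger and bottle also showed no shift, but with weaker matches (0.50 and 0.80).
- **Scraper:** its side-view match suggested a shift of (−1, −3) px at 0.71, while the top view showed none at a weak 0.59. The arm never went near it, so I put this down to shadows.
- **Tin:** it had not moved when checked before the lid was shut (match 0.96). The last check, through the closed glass, read (−4, 3) px at 0.77, which I put down to the lid.
- **Not viewed:** the picture limit was reached, so I judged the final scene by these numbers rather than by eye.

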